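Fetch the carrier lid from under the bench shelf and snap it on

TASK

The loaded blue specimen carrier has to be closed for transport. Stand the spray bottle upright in the green drip tray, draw the orange lid that was behind it out from under the shelf, then set the lid on the carrier and press it straight down until it is fully home and both clips have snapped under the rim. Do not tip the bottle or turn the lid over, do not knock the shelf hard, and leave the carrier and the other things on the bench where they stand.

Things in the scene. Friction and masses are not known exactly. Their poses are not given: they have to be found in the camera images.
- bottle_head (a point): Centre of the red trigger head of the white spray bottle, on its axis, 173 mm above its foot. Head: box 70 mm long (x -45 to +25 mm, nozzle and trigger at -x; trigger hangs to 118 mm above the foot), 24 mm wide (y; pinch here), 155 to 190 mm above the foot. Neck 28 mm, round body 62 mm in diameter. Loose, 0.33 kg. Stands before the lid at the shelf's open front, 125 mm from the lid's centre.
- tray_in (a point): Centre of the inner floor of the green drip tray, 4 mm above the bench. Open shallow tray 180 mm (x) by 150 mm (y), walls 4 mm thick, 14 mm high. Fixed; on the open bench in front of the shelf, beside the carrier (nearer or farther from the shelf than it).
- lid_handle (a point): Centre of the orange lid's black handle bar, 65 mm above the lid's foot. Bar along x: 104 long, 14 wide (y), 12 high; posts at x +-44; 26 mm free below it. Plate 150 (x) x 110 (y) x 5 mm, underside 37 mm below this point; under it a plug 28 deep, 127 x 87, tapering to 111 x 71 mm at its foot. Clip arms at y +-54, 40 mm long, out to +-67. Loose, 0.27 kg. Fits either way round (half turn).
- clip_left (a joint): Angle (rad) of the rigid clip arm at the lid's +y edge: 0 = hanging straight, held by a spring; it swings out to about 0.15 as its tooth passes the carrier's rim and springs back to 0 once under it. Both arms together need about 10 N of downward push; the lid's weight alone does not snap them.
- clip_right (a joint): The same for the clip arm at the lid's -y edge.
- carrier_mouth (a point): Centre of the mouth of the blue specimen carrier, level with its rim's top, 110 mm above the bench. Open box holding tubes (tops 40 mm below the rim); mouth 130 (x) x 90 (y) mm, 1.5 mm play around the plug; rim 150 x 110 mm outside, 5 mm high. Lid home: plate on the rim, handle centre 37 mm above this point, x axes parallel or opposite. Loose, 0.95 kg.
- shelf: Bench-top shelf of white wires on four steel posts, on the right, open all round; origin on the bench below its middle, x pointing in from its front (which faces the carrier and tray). Deck 220 mm deep (front edge at x -110), 560 long (y), 320 to 332 mm above the bench; posts 25 mm thick at y +-267. Fixed. The lid's handle is 50 to 75 mm in from the front edge: lean the tool back 30 to 40 degrees.
- boxes: Stack of four pink, yellow and orange storage boxes, 130 x 130 x 184 mm, origin at the centre of the underside, under the shelf on the robot's side of the lid. Bystander, 0.9 kg.
- tuberack: Blue wire rack with capped tubes, 104 (x) x 130 (y) x 100 mm high, origin at the centre of the underside, under the shelf beyond the lid. Bystander, 0.6 kg.
- bin: Yellow bin with marker pens, 130 (x) x 100 (y) x 75 mm, origin at the centre of the underside, on the bench beyond the carrier and the tray. Bystander, 0.5 kg.
Mind the look-alikes: they are no part of the job. There is more than one size of the part that bears lid_handle; the job needs the largest.

How it is judged:
By the outcome, as a careful person would: the job done as asked, in the order asked, and still so for the second after the job is handed in, with the robot touching nothing.
It also fails if it takes over 72 s, if anything falls off the work surface, if the arm or the gripper's body presses on something with over 40 N, if the wrist force passes 120 N, or if a joint passes its speed limit or range.

ROBOT

A 6-joint arm with a two-finger parallel gripper is mounted at the origin on the work surface. World frame = base frame: x ahead of the robot, y to its left, z up, the work surface at z = 0. Lengths are in m, angles in rad, forces in N, time in s.
With the tool pointing down it reaches from about 0.35 to 0.775 m from the base axis. Payload 7.3 kg.
Tool frame: the origin (TCP) lies at the very end of the fingers, on their centre line; the grasp point (between the pads) lies 19 mm behind it (robot.pinch_z is the distance from the TCP to the grasp point, in m); z points along the fingers, y is the line along which they close (so a half turn about z gives the same grasp; the last joint's range is limited). The gripper opens to 92 mm and grips with 3 to 60 N. Pads are 19 mm wide; open, the fingers measure 130 mm over their backs; the gripper's body (75 mm by 190 mm) begins 47 mm behind the grasp point.
Start: joints at [-1.428, 0.342, 1.524, -0, 1.275, -0.146], TCP at [0.15, -0.503, 0.227] pointing down, gripper open.
Joint ranges: [-2.53, 2.53], [-0.77, 2.02], [0.04, 2.7], [-1, 4.14], [0.28, 2.66], [-3.11, 3.11]. Speed limits (rad/s): [2.57, 2.57, 3.14, 3.14, 3.14, 3.14].

INTERFACE

Orientations are given as [roll, pitch, yaw] about the fixed x, y, z axes, in that order (R = Rz(yaw) Ry(pitch) Rx(roll)).
In Python, from cell import robot gives the robot as it stands.
- The arm moves only by the tool move_arm, never from a script. Its argument "motion" is a list of rows, each a list of 6 numbers: the shift along the tool's x, y, z in units of 0.1 m (1.0 is 0.1 m), then the turn, a rotation vector about the tool's x, y, z in units of pi rad (1.0 is pi rad). In form: [[dx, dy, dz, rx, ry, rz], ...]. A call has 1 to 12 rows; each row is the pose to reach, as a shift and turn from the pose commanded when the call began, along the tool's axes at that moment, turning the shorter way round; what a row does not reach only later rows make up. A row lasts 1/8 s, in which the tool goes at most 62.5 mm and 10.7 degrees, less where a joint would pass 70% of its speed; a pose out of reach is approached as far as the arm can. A call with a number of a shift or a turn outside -1 to 1 is refused whole. A call with a gripper value outside its range is refused whole. "fingers" is the opening, from -1 (shut) to 1 (fully open), set as the call begins (left out, the last holds). The fingers move at their own pace and stop on an object; "newtons" is the grip in N (left out, the last holds). Time passes only in rows, so rows that repeat a pose let the fingers close. It gives the time, the measured TCP pose, the force, the opening and the grip force at its end, in the units of the state.
- robot.observe(): the state, without advancing time (a new reading comes with each control period).
- robot.read_camera(name): name is "side" or "top" or "wrist"; returns a dict with "image" (420x560x3 uint8, red, green, blue), "range_z" (420x560 float32, m along the optical axis (not along the pixel's ray), 0 where there is no reading), "vfov" (degrees; the focal length in pixels is half the picture's height over the tangent of half this angle, whatever the lens; pixels are square), "cx", "cy" (the principal point, pixels), "k1" (the pictures are not rectified: a ray, as slopes to the right and down, at radius r is drawn at 1 + k1 r^2 times it, then the intrinsics apply), "extrinsics" (4x4, takes a point from camera to world coordinates); the wrist camera has in their place "hand_eye" (4x4, takes a point from camera to tool coordinates, whose origin is the TCP and whose axes are the flange's). Camera axes: x right, y up, looking along -z (the intrinsics and any distortion apply to the point x, -y, -z); pixel columns grow to the right and rows downward; lengths in m; the calibration is good to about 2 mm. A picture is of the moment at which its call begins: read the wrist's pose just before it.
- robot.hand_in(): hands the job in; it is judged then, once.
The state is a dict: "time": time; "qpos": joint angles; "qvel": joint speeds; "joint_efforts": joint torques, N m; "tool_pos": TCP position; "tool_rot": TCP orientation; "contact_force": force on the tool from outside, world axes, zero at the start; "torque": the same for the moment, N m; "opening": finger opening in m; "grip_force": force on a finger pad.
Only numpy, scipy, OpenCV 4.12 (cv2) and the standard library are available. Lean on these libraries where they do the work, as an engineer would, in place of code of your own. Each camera call takes 0.05 s, during which the arm holds its last target. There are 200 camera calls.

## Working session

There is one attempt and no reset: what is moved stays moved. The work goes in short steps, Python scripts to look and compute and a tool call to move; the robot and the scene stay as the last step left them, time stands still between calls to the robot, and variables do not carry over. Pictures are saved under pics/ and viewed, at most 13 in all, crops included, and the job is handed in when it is done.

Besides the shell and the picture viewer there is one more tool, called after ">>>" in YAML: its name, and indented under it one key for each argument. move_arm: Moves the arm, as the interface text tells. Shifts and turns lie within -1 to 1; 1 stands for 0.1 m of shift or pi rad of turn. Its arguments: {"type":"object","properties":{"motion":{"type":"array"},"fingers":{"type":"number"},"newtons":{"type":"number"}},"required":["motion"]}

```bash
mkdir -p pics; ls; cat > h.py <<'E'
import numpy as np, cv2, sys
from scipy.spatial.transform import Rotation as R
from cell import robot
def T_tool(s):
    T=np.eye(4); T[:3,:3]=R.from_euler('xyz',s['tool_rot']).as_matrix(); T[:3,3]=s['tool_pos']; return T
def grab(name):
    s=robot.observe(); c=robot.read_camera(name)
    c['E']=c['extrinsics'] if 'extrinsics' in c else T_tool(s)@c['hand_eye']
    return c
def pts(c):
    """world points HxWx3 from range_z"""
    h,w=c['range_z'].shape; f=h/2/np.tan(np.radians(c['vfov'])/2)
    u,v=np.meshgrid(np.arange(w),np.arange(h))
    x=(u-c['cx'])/f; y=(v-c['cy'])/f
    a,b=x.copy(),y.copy()
    for _ in range(10):
        k=1+c['k1']*(a*a+b*b); a,b=x/k,y/k
    z=c['range_z']; P=np.stack([a*z,-b*z,-z,np.ones_like(z)],-1)
    return (P@np.array(c['E']).T)[...,:3]
def save(c,n): cv2.imwrite('pics/'+n+'.png',c['image'][...,::-1])
E
python3 - <<'E'
from h import *
o=robot.observe(); print(o)
for n in ['side','top','wrist']:
    c=grab(n); np.savez('c_'+n,**c); save(c,n); print(n,c['vfov'],c['k1'],np.round(c['E'],3).tolist(),(c['range_z']>0).mean())
a=[cv2.imread(f'pics/{n}.png') for n in ['side','top']]
E
```

```text
pics
{'time': 0.0, 'qpos': array([-1.42800456e+00,  3.42722015e-01,  1.52496385e+00, -2.51524479e-06,
        1.27536561e+00, -1.46005408e-01]), 'qvel': array([ 0.00041329, -0.00026114,  0.00015085, -0.00071324, -0.00121136,
        0.00212019]), 'joint_efforts': array([ 4.99551716e-04, -4.31238484e+01, -2.44220638e+01,  7.17783510e-02,
        5.58919518e-02, -1.54940858e-04]), 'tool_pos': array([ 0.14948401, -0.50288039,  0.22606387]), 'tool_rot': array([-3.14014900e+00, -2.09860820e-04,  2.88797754e-01]), 'contact_force': array([0.15906861, 0.20019813, 0.06414936]), 'torque': array([-0.00513586,  0.02794021, -0.01817049]), 'grip_force': 0.0, 'opening': 0.09168618136012432}
side 51.36754356940736 -0.005333814051190687 [[-0.874, 0.316, -0.368, 0.135], [-0.485, -0.601, 0.635, 0.611], [-0.021, 0.734, 0.679, 0.937], [0.0, 0.0, 0.0, 1.0]] 0.9959183673469387
top 48.4996311729219 0.041111912535625496 [[-0.003, 0.993, -0.116, 0.406], [-1.0, -0.003, 0.004, -0.12], [0.003, 0.116, 0.993, 1.413], [0.0, 0.0, 0.0, 1.0]] 0.9961224489795918
wrist 69.14701929882057 -0.006108309031240589 [[0.285, 0.916, 0.283, 0.226], [-0.959, 0.273, 0.082, -0.48], [-0.002, -0.294, 0.956, 0.383], [0.0, 0.0, 0.0, 1.0]] 0.9962244897959184
```

View pics/side.png

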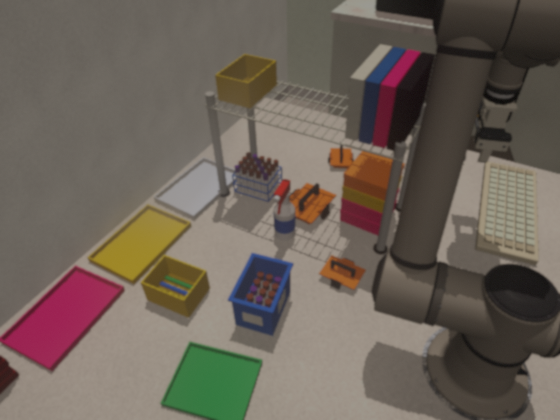

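View pics/top.png

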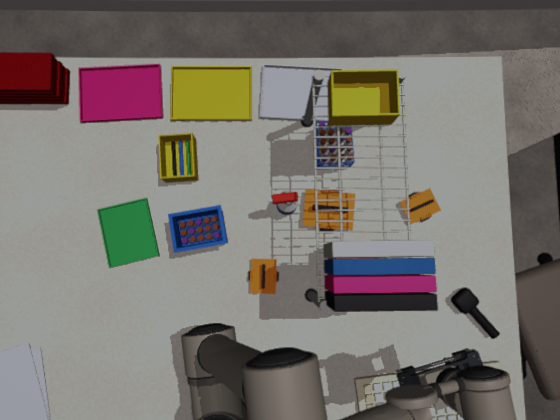

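The side view shows the bottle at (285,210), the large lid behind it at (310,200), the carrier at (263,293) and the green tray at (213,380). The small lids at (343,270) and (341,157) are decoys. In the top view the bottle head is at (285,198), the lid at (328,210) under the wires, the carrier at (198,229) and the tray at (129,232).

```bash
cat > m.py <<'E'
from h import *
def load(n): 
    c=dict(np.load(f'c_{n}.npz')); return c
def mask(c,lo,hi): 
    return cv2.inRange(cv2.cvtColor(c['image'],cv2.COLOR_RGB2HSV),lo,hi)>0
def rect(p):
    r=cv2.minAreaRect((p[:,:2]*1000).astype(np.float32)); return np.round(r[0],1),np.round(r[1],1),round(r[2],1)
E
python3 - <<'E'
from m import *
H=dict(green=((50,100,30),(75,255,255)),blue=((105,120,40),(125,255,255)),red=((0,180,80),(4,255,255)),red2=((174,180,80),(180,255,255)),orange=((5,150,80),(18,255,255)))
for n in ['top','side']:
    c=load(n); P=pts(c)
    u,v=np.meshgrid(np.arange(560),np.arange(420))
    for k,(lo,hi) in H.items():
        m=mask(c,lo,hi)
        nn,l,st,ce=cv2.connectedComponentsWithStats(cv2.morphologyEx(m.astype(np.uint8),cv2.MORPH_CLOSE,np.ones((5,5))))
        for i in range(1,nn):
            if st[i,4]<80: continue
            p=P[(l==i)&m]; 
            zt=np.percentile(p[:,2],95)
            t=p[p[:,2]>zt-.012]
            print(n,k,ce[i].round(),st[i,4],'z',np.percentile(p[:,2],[2,50,98]).round(3),'all',rect(p),'top',rect(t))
c=load('top');P=pts(c)
# dark handle
hsv=cv2.cvtColor(c['image'],cv2.COLOR_RGB2HSV)
sub=np.zeros((420,560),bool); sub[185:235,295:362]=1
m=sub&(P[...,2]<.1)&(P[...,2]>.045)&(hsv[...,2]<60); print('handle',m.sum(),rect(P[m]),np.median(P[m][:,2]))
m=sub&(P[...,2]<.1)&(P[...,2]>.015); print('lid',rect(P[m]),np.percentile(P[m][:,2],[5,50,95]))
m=(P[...,2]>.31)&(P[...,2]<.34)&(P[...,1]<-.0)&(P[...,0]>.0); print('deck',rect(P[m]))
E
```

```text
top green [188. 157.] 97 z [0.009 0.016 0.023] all (array([725.4, 129.2]), array([105. ,   9.1]), 4.1) top (array([725.4, 129.2]), array([105. ,   9.1]), 4.1)
top green [128. 232.] 2996 z [-0.003  0.004  0.015] all (array([502.8, 139.1]), array([201.6, 515.8]), 0.9) top (array([502.8, 139.1]), array([201.6, 515.8]), 0.9)
top blue [318. 150.] 91 z [-0.     0.066  0.075] all (array([ 754.1, -265.3]), array([126.6,  13.1]), 3.2) top (array([ 753.8, -260.6]), array([126.3,   8.4]), 7.0)
top blue [181. 157.] 104 z [0.012 0.017 0.023] all (array([725.5, 150.8]), array([103. ,   9.5]), 4.5) top (array([725.5, 150.8]), array([103. ,   9.5]), 4.5)
top blue [197. 228.] 1673 z [-0.001  0.074  0.114] all (array([495.3,  19.4]), array([299.6, 142.4]), 82.8) top (array([495.3,  19.4]), array([299.6, 142.4]), 82.8)
top blue [383. 266.] 1645 z [0.489 0.492 0.495] all (array([ 399.3, -280.9]), array([321.2,  31.1]), 90.0) top (array([ 399.3, -280.9]), array([321.2,  31.1]), 90.0)
top red [284. 197.] 195 z [0.183 0.189 0.194] all (array([ 497.8, -156.3]), array([ 63.8, 186.6]), 87.5) top (array([ 497.
[... 1387 characters left out ...]
 0.181 0.186] all (array([298. , -28.1]), array([ 173.6, 1307. ]), 21.9) top (array([305.9, 102. ]), array([ 118.5, 1066.7]), 12.2)
side orange [310. 202.] 938 z [0.028 0.032 0.064] all (array([389.4, 128.2]), array([ 134.1, 1082.6]), 20.7) top (array([389.2, 128.6]), array([ 134.1, 1081.7]), 20.7)
side orange [342. 272.] 808 z [0.018 0.021 0.031] all (array([281. , 239.3]), array([107.3, 790.8]), 13.7) top (array([281. , 239.3]), array([107.3, 790.8]), 13.7)
handle 80 (array([ 559. , -290.2]), array([83.2, 74.4]), 50.7) 0.06927376452377487
lid (array([ 563.5, -280.2]), array([177.5, 120.7]), 85.2) [0.02707754 0.03295441 0.06900095]
deck (array([ 500.9, -369.3]), array([586.4, 689.2]), 75.7)
```

```bash
python3 - <<'E'
from m import *
a=load('top')['image'][150:320,240:440]; b=load('side')['image'][120:290,180:400]
a=cv2.convertScaleAbs(a,alpha=1.4,beta=10);b=cv2.convertScaleAbs(b,alpha=1.4,beta=10)
a=cv2.resize(a,None,fx=1.9,fy=1.9,interpolation=2);b=cv2.resize(b,None,fx=1.9,fy=1.9,interpolation=2)
cv2.imwrite('pics/crop.png',np.hstack([a,b])[...,::-1])
E
```

```text
(no output)
```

View pics/crop.png

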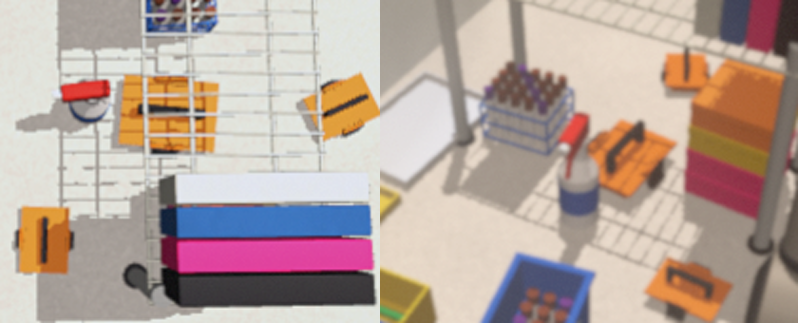

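```bash
python3 - <<'E'
from m import *
G={}
C={n:load(n) for n in ['top','side']}; PP={n:pts(C[n]) for n in C}
def sel(n,lo,hi,zlo,zhi,box):
    P=PP[n]; m=(C[n]['range_z']>0)&(P[...,2]>zlo)&(P[...,2]<zhi)
    if lo is not None: m&=mask(C[n],lo,hi)
    x0,x1,y0,y1=box; m&=(P[...,0]>x0)&(P[...,0]<x1)&(P[...,1]>y0)&(P[...,1]<y1)
    return P[m]
def rep(t,*a):
    for n in C:
        p=sel(n,*a)
        if len(p)>10: print(t,n,len(p),rect(p),p.mean(0).round(4),np.percentile(p[:,2],[5,95]).round(3))
rep('tray wall',(50,80,20),(80,255,255),.009,.02,(.3,.7,.1,.5))
rep('tray',(50,80,20),(80,255,255),-.01,.02,(.35,.7,.15,.5))
rep('carrier',(100,100,30),(128,255,255),.1,.12,(.3,.7,-.05,.2))
rep('head',(0,150,60),(6,255,255),.15,.2,(.4,.7,-.25,-.05))
rep('bottle',None,None,.03,.2,(.4,.7,-.185,-.05))
rep('lid',(5,120,60),(20,255,255),.02,.045,(.4,.7,-.36,-.14))
rep('handle',(0,0,0),(180,255,70),.055,.08,(.4,.7,-.36,-.14))
rep('deck',None,None,.3,.345,(.0,.85,-.5,-.12))
rep('boxes',None,None,.15,.195,(.2,.5,-.4,-.12))
rep('rack',None,None,.05,.12,(.6,.9,-.4,-.12))
rep('bin',None,None,.05,.09,(.6,.9,.0,.25))
rep('smalllid',None,None,.015,.08,(.3,.45,-.15,-.03))
E
```

```text
tray wall top 361 (array([534.2, 233.2]), array([204.6, 342.6]), 25.9) [0.515  0.289  0.0128] [0.009 0.018]
tray wall side 500 (array([534. , 228.9]), array([204.5, 334.4]), 26.9) [0.4992 0.312  0.0122] [0.009 0.015]
tray top 3017 (array([501.1, 307.1]), array([183.2, 151.5]), 13.4) [0.4994 0.3085 0.0041] [-0.001  0.013]
tray side 5347 (array([494.8, 305.5]), array([180.2, 151. ]), 13.6) [0.4969 0.3062 0.0035] [-0.     0.012]
carrier top 640 (array([502.5,  84.4]), array([109.5, 149.6]), 10.2) [0.504  0.0862 0.1087] [0.104 0.113]
carrier side 766 (array([497.7,  82.7]), array([109.2, 151.9]), 9.9) [0.4939 0.0911 0.1083] [0.104 0.111]
head top 214 (array([ 579. , -158.8]), array([23.7, 66.3]), 5.9) [ 0.5779 -0.159   0.1888] [0.185 0.193]
head side 130 (array([ 573.1, -158.2]), array([22.6, 61.6]), 7.5) [ 0.5716 -0.1554  0.1883] [0.185 0.191]
bottle top 455 (array([ 505.1, -143.9]), array([ 74.1, 211.2]), 85.8) [ 0.5707 -0.1558  0.1496] [0.067 0.192]
bottle side 901 (array([ 564.9, -153.2]), array([61.2, 69.5]), 32.0) [ 0.5661 -0.1513  0.1142] [0.039 0.189]
lid top 1213 (array([ 563.1,
[... 785 characters left out ...]
.6, 166.7]), 86.9) [ 0.3854 -0.3194  0.1777] [0.155 0.186]
rack top 884 (array([ 699.3, -271.5]), array([180.1, 255.4]), 73.3) [ 0.7543 -0.2975  0.0863] [0.056 0.103]
rack side 1184 (array([ 703.1, -278.2]), array([176.6, 258.8]), 74.8) [ 0.7569 -0.2947  0.0846] [0.055 0.101]
bin top 457 (array([720. , 154.3]), array([134.7, 101.2]), 4.0) [0.722  0.1564 0.0676] [0.052 0.077]
bin side 972 (array([715.4, 152. ]), array([133.7, 103.4]), 3.6) [0.7142 0.154  0.0648] [0.052 0.075]
smalllid top 904 (array([367.4, -98.8]), array([82.6, 99.6]), 89.8) [ 0.3673 -0.0977  0.0242] [0.017 0.046]
smalllid side 941 (array([ 363.3, -100.8]), array([ 86.2, 102.2]), 88.0) [ 0.3614 -0.097   0.0249] [0.019 0.046]
```

>>> move_arm:
  motion:
    - [0,0,-1,0,0,-0.1]
    - [0,0,-1,0,0,-0.2]
    - [0,0,-1,0,0,-0.3]
    - [0,0,-1,0,0,-0.4]
    - [0,0,-1,0,0,-0.444]
    - [0,0,-1,0,0,-0.444]
    - [0,0,-1,0,0,-0.444]
    - [0,0,-1,0,0,-0.444]
    - [0,0,-1,0,0,-0.444]
  fingers: 1

```text
time: 1.27
tool_pos: [0.1495, -0.5031, 0.3264]
tool_rot: [-3.142, -0.001, 1.683]
contact_force: [0.9, -0.1, -0.1]
opening: 0.0919
grip_force: 0.0
```

>>> move_arm:
  motion:
    - [0.38,0.2,-0.5,0,0,0]
    - [0.76,0.39,-1,0,0,0]
    - [0.76,0.39,-1,0,0,0]

```text
time: 1.65
tool_pos: [0.1807, -0.4224, 0.4308]
tool_rot: [3.14, 0.008, 1.684]
contact_force: [0.4, -0.9, -0.2]
opening: 0.0924
grip_force: 0.0
```

>>> move_arm:
  motion:
    - [0.48,0.2,-0.5,0,0,0]
    - [0.96,0.41,-1,0,0,0]
    - [0.96,0.41,-1,0,0,0]

```text
time: 2.02
tool_pos: [0.21, -0.3222, 0.5288]
tool_rot: [3.14, 0.004, 1.684]
contact_force: [0.5, -0.4, 0.4]
opening: 0.0919
grip_force: 0.0
```

>>> move_arm:
  motion:
    - [0.45,0.45,0,0,0,0]
    - [0.9,0.91,0,0,0,0]
    - [0.9,0.91,0,0,0,0]

```text
time: 2.4
tool_pos: [0.2919, -0.2215, 0.5256]
tool_rot: [-3.141, -0.002, 1.689]
contact_force: [-0.9, 0.6, -0.2]
opening: 0.0918
grip_force: 0.0
```

>>> move_arm:
  motion:
    - [0.34,0.5,0,0,0,0]
    - [0.68,1,0,0,0,0]
    - [0.68,1,0,0,0,0]

```text
time: 2.78
tool_pos: [0.384, -0.1438, 0.5244]
tool_rot: [-3.138, -0.003, 1.688]
contact_force: [-0.5, -0.7, 0.2]
opening: 0.0923
grip_force: 0.0
```

>>> move_arm:
  motion:
    - [0.3,0.5,0.35,0,0,0]
    - [0.6,1,0.7,0,0,0]
    - [0.6,1,0.7,0,0,0]

```text
time: 3.15
tool_pos: [0.4751, -0.0744, 0.4524]
tool_rot: [-3.134, -0.003, 1.684]
contact_force: [-1.0, -0.0, 0.9]
opening: 0.0914
grip_force: 0.0
```

```bash
python3 - <<'E'
from m import *
o=robot.observe(); print(o['tool_pos'],o['tool_rot'],o['qpos'].round(3)); c=grab('wrist'); np.savez('c_w1',**c); save(c,'w1'); print(np.round(c['hand_eye'],3).tolist())
E
```

```text
[ 0.47512439 -0.0743515   0.45238531] [-3.13448044e+00 -2.70218533e-03  1.68358309e+00] [-3.140e-01  1.950e-01  1.120e+00 -1.000e-03  1.834e+00 -4.270e-01]
[[-0.0, 0.956, 0.294, 0.08], [1.0, 0.0, 0.0, -0.0], [-0.0, 0.294, -0.956, -0.156], [0.0, 0.0, 0.0, 1.0]]
```

View pics/w1.png

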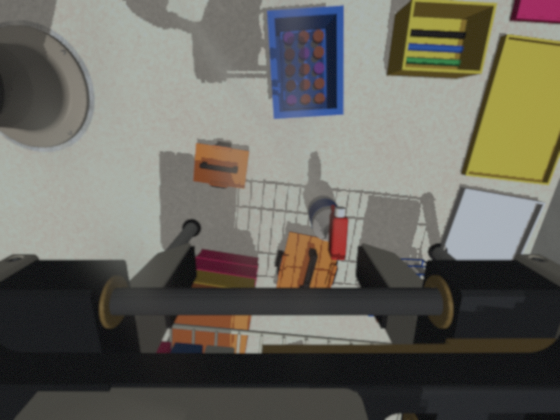

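The wrist view (up = +y) shows the bottle head at (338,232) with its nozzle up towards +y, the lid with its dark handle at (308,268), the carrier at (306,62), and the shelf's front wire near row 330.

```bash
cat >> m.py <<'E'
def sel(c,P,lo,hi,zlo,zhi,box):
    m=(c['range_z']>0)&(P[...,2]>zlo)&(P[...,2]<zhi)
    if lo is not None: m&=mask(c,lo,hi)
    x0,x1,y0,y1=box; m&=(P[...,0]>x0)&(P[...,0]<x1)&(P[...,1]>y0)&(P[...,1]<y1)
    return P[m]
E
python3 - <<'E'
from m import *
c=load('w1');P=pts(c)
def rep(t,*a):
    p=sel(c,P,*a)
    if len(p)>10: print(t,len(p),rect(p),p.mean(0).round(4),np.percentile(p[:,2],[5,95]).round(3))
rep('head',(0,150,60),(6,255,255),.18,.2,(.5,.65,-.25,-.05))
rep('body',None,None,.08,.13,(.5,.65,-.21,-.05))
rep('carrier',(100,100,30),(128,255,255),.1,.12,(.3,.7,-.05,.2))
rep('lid',(5,120,60),(20,255,255),.02,.045,(.47,.7,-.36,-.14))
rep('handle',(0,0,0),(180,255,75),.055,.08,(.5,.62,-.36,-.19))
rep('deck',None,None,.305,.345,(.3,.8,-.5,-.12))
c=load('top');P=pts(c)
rep('T handle',(0,0,0),(180,255,75),.055,.08,(.5,.62,-.36,-.23))
rep('T deck',None,None,.315,.345,(.3,.8,-.5,-.19))
p=sel(c,P,None,None,.315,.345,(.3,.8,-.5,-.12)); print(np.histogram(p[:,1],bins=np.arange(-.5,-.12,.02)))
E
```

```text
head 589 (array([ 576. , -159.5]), array([21.8, 66.4]), 6.2) [ 0.5757 -0.1588  0.1878] [0.186 0.189]
body 471 (array([ 562.3, -163.5]), array([73.4, 29.1]), 89.6) [ 0.5614 -0.1611  0.106 ] [0.085 0.124]
carrier 2232 (array([500.6,  83.5]), array([108.1, 148.4]), 9.9) [0.5026 0.0922 0.1083] [0.106 0.11 ]
lid 2216 (array([ 563., -283.]), array([126.7, 117. ]), 86.0) [ 0.5571 -0.2801  0.0324] [0.03  0.041]
handle 215 (array([ 562.1, -280.1]), array([73.3, 12.1]), 84.3) [ 0.5621 -0.2765  0.0685] [0.065 0.071]
deck 1893 (array([ 520.6, -247.5]), array([ 95. , 299.3]), 74.6) [ 0.458  -0.2357  0.3284] [0.321 0.342]
T handle 90 (array([ 563.2, -294.6]), array([100.3,  14.4]), 84.6) [ 0.5648 -0.2885  0.0691] [0.065 0.074]
T deck 3864 (array([ 551.8, -335.4]), array([498.7, 222. ]), 0.7) [ 0.642  -0.3286  0.3298] [0.322 0.338]
(array([  0,   0, 262, 216, 170, 534, 283, 287, 277, 286, 536, 198, 206,
       609,   0,   0,   0,   0]), array([-0.5 , -0.48, -0.46, -0.44, -0.42, -0.4 , -0.38, -0.36, -0.34,
       -0.32, -0.3 , -0.28, -0.26, -0.24, -0.22, -0.2 , -0.18, -0.16,
       -0.14]))
```

>>> move_arm:
  motion:
    - [-0.3,0.4,0.3,0,-0.05,0]
    - [-0.6,0.7,0.6,0,-0.1,0]
    - [-0.9,0.91,0.9,0,-0.111,0]
    - [-0.9,0.91,0.9,0,-0.111,0]

```text
time: 3.7
tool_pos: [0.5738, -0.1561, 0.3635]
tool_rot: [-3.135, 0.348, 1.683]
contact_force: [-0.4, -0.1, 0.2]
opening: 0.0919
grip_force: 0.0
```

```bash
cat > to.py <<'E'
# usage: to.py gx gy gz yaw_deg lean_deg [off] : shift/turn in tool units so the grasp point reaches g
from h import *
g=np.array([float(a) for a in sys.argv[1:4]]); yaw,lean=map(float,sys.argv[4:6])
T=T_tool(robot.observe())
Rt=R.from_euler('z',yaw,degrees=True).as_matrix()@R.from_euler('x',np.pi).as_matrix()@R.from_euler('y',-lean,degrees=True).as_matrix()
p=g+Rt[:,2]*robot.pinch_z
print('tcp',p.round(4),'shift',(T[:3,:3].T@(p-T[:3,3])/.1).round(3),'turn',(R.from_matrix(T[:3,:3].T@Rt).as_rotvec()/np.pi).round(4))
E
python3 to.py .577 -.166 .172 96.3 20
```

```text
tcp [ 0.5777 -0.1724  0.1543] shift [0.556 0.034 2.023] turn [-0.002  -0.0005  0.0005]
```

>>> move_arm:
  motion:
    - [0.14,0.01,0.5,0,0,0]
    - [0.28,0.02,1,0,0,0]
    - [0.28,0.02,1,0,0,0]

```text
time: 4.08
tool_pos: [0.5753, -0.1619, 0.2613]
tool_rot: [-3.135, 0.347, 1.683]
contact_force: [-1.1, 1.2, 0.7]
opening: 0.092
grip_force: 0.0
```

>>> move_arm:
  motion:
    - [0.1,0.01,0.35,0,0,0]
    - [0.2,0.01,0.7,0,0,0]
    - [0.28,0.01,1.02,0,0,0]

```text
out of range
```

```bash
python3 to.py .577 -.166 .172 96.3 20; python3 - <<'E'
from m import *
c=grab('side'); save(c,'s2'); 
E
```

```text
tcp [ 0.5777 -0.1724  0.1543] shift [0.263 0.019 1.043] turn [-0.0018 -0.0008  0.0007]
```

>>> move_arm:
  motion:
    - [0.1,0.01,0.4,0,0,0]
    - [0.2,0.02,0.8,0,0,0]
    - [0.26,0.02,1,0,0,0]

```text
time: 4.5
tool_pos: [0.5819, -0.1714, 0.1625]
tool_rot: [3.138, 0.351, 1.682]
contact_force: [0.3, 0.0, 0.7]
opening: 0.0914
grip_force: 0.0
```

>>> move_arm:
  motion:
    - [0,0,0.04,0,0,0]
    - [0,0,0.04,0,0,0]
    - [0,0,0.04,0,0,0]
    - [0,0,0.04,0,0,0]
    - [0,0,0.04,0,0,0]
    - [0,0,0.04,0,0,0]
  fingers: -1
  newtons: 35

```text
time: 5.25
tool_pos: [0.581, -0.1715, 0.1567]
tool_rot: [3.142, 0.349, 1.684]
contact_force: [-0.6, -1.2, -0.7]
opening: 0.0365
grip_force: 0.0
```

>>> move_arm:
  motion:
    - [0,0,0,0,0,0]
    - [0,0,0,0,0,0]
    - [0,0,0,0,0,0]
    - [0,0,0,0,0,0]

```text
time: 5.75
tool_pos: [0.5808, -0.1715, 0.1564]
tool_rot: [-3.141, 0.349, 1.684]
contact_force: [-0.6, -0.1, 0.2]
opening: 0.0239
grip_force: 35.8
```

>>> move_arm:
  motion:
    - [-0.04,0,-0.25,0,0,0]
    - [-0.08,0.01,-0.5,0,0,0]
    - [-0.11,0.02,-0.75,0,0,0]
    - [-0.15,0.02,-0.99,0,0,0]

```text
time: 6.25
tool_pos: [0.5806, -0.1513, 0.255]
tool_rot: [-3.141, 0.348, 1.684]
contact_force: [-0.6, -0.4, -2.5]
opening: 0.0236
grip_force: 35.8
```

>>> move_arm:
  motion:
    - [0.25,0.04,-0.27,0,0,0]
    - [0.5,0.08,-0.54,0,0,0]
    - [0.76,0.11,-0.81,0,0,0]
    - [0.76,0.11,-0.81,0,0,0]

```text
time: 6.75
tool_pos: [0.5811, -0.0497, 0.3059]
tool_rot: [3.139, 0.348, 1.686]
contact_force: [-0.3, -1.2, -2.3]
opening: 0.024
grip_force: 35.8
```

```bash
python3 - <<'E'
from m import *
c=grab('side'); np.savez('c_s3',**c); P=pts(c); save(c,'s3')
for t,a in dict(head=((0,150,60),(6,255,255),.27,.36,(.4,.7,-.25,.15)),body=(None,None,.16,.27,(.45,.7,-.2,.05))).items():
    p=sel(c,P,*a)
    print(t,len(p),len(p) and (rect(p),np.percentile(p[:,2],[2,98])))
print(robot.observe()['tool_pos'])
E
```

```text
head 37 ((array([575.5, -12.2]), array([14.3, 26.2]), 61.0), array([0.33557092, 0.34002954]))
body 897 ((array([569.6, -34.8]), array([62.4, 48.1]), 29.1), array([0.16243959, 0.26791127]))
[ 0.58066847 -0.05102975  0.30492789]
```

View pics/s3.png

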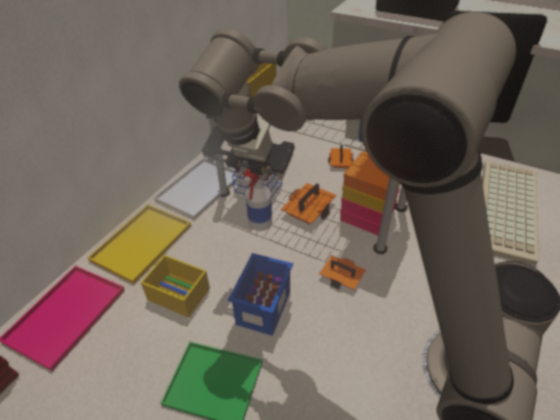

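The bottle hangs upright in the gripper at (258,200), and the lid, carrier and bystanders have not moved. I'll carry it over to the tray.

>>> move_arm:
  motion:
    - [0.3,-0.04,-0.11,0,0,0]
    - [0.6,-0.08,-0.21,0,0,0]
    - [0.85,-0.1,-0.31,0,0,0]

```text
time: 7.18
tool_pos: [0.5598, 0.0367, 0.3038]
tool_rot: [-3.139, 0.349, 1.683]
contact_force: [0.8, 0.1, -3.2]
opening: 0.0238
grip_force: 35.8
```

>>> move_arm:
  motion:
    - [0.3,-0.04,-0.11,0,0,0]
    - [0.6,-0.08,-0.21,0,0,0]
    - [0.85,-0.1,-0.31,0,0,0]

```text
time: 7.55
tool_pos: [0.5399, 0.1256, 0.3039]
tool_rot: [-3.14, 0.349, 1.683]
contact_force: [0.1, -0.6, -2.4]
opening: 0.0238
grip_force: 35.8
```

>>> move_arm:
  motion:
    - [0.3,-0.04,-0.11,0,0,0]
    - [0.6,-0.08,-0.21,0,0,0]
    - [0.85,-0.1,-0.31,0,0,0]

```text
time: 7.92
tool_pos: [0.5199, 0.2144, 0.304]
tool_rot: [-3.14, 0.349, 1.684]
contact_force: [0.1, 0.0, -2.2]
opening: 0.024
grip_force: 35.8
```

>>> move_arm:
  motion:
    - [0.3,-0.04,-0.11,0,0,0]
    - [0.6,-0.08,-0.21,0,0,0]
    - [0.85,-0.1,-0.31,0,0,0]
    - [0.85,-0.1,-0.31,0,0,0]

```text
time: 8.43
tool_pos: [0.5, 0.3038, 0.3038]
tool_rot: [-3.14, 0.349, 1.686]
contact_force: [0.2, -0.0, -2.4]
opening: 0.024
grip_force: 35.8
```

```bash
python3 - <<'E'
from m import *
for n in ['side','top']:
    c=grab(n); P=pts(c)
    for t,a in dict(body=(None,None,.16,.26,(.4,.6,.2,.4)),head=((0,150,60),(6,255,255),.27,.36,(.4,.7,.2,.4)),carrier=((100,100,30),(128,255,255),.1,.12,(.3,.7,-.05,.2))).items():
        p=sel(c,P,*a); print(n,t,len(p),len(p) and (rect(p),np.percentile(p[:,2],[2,98])))
o=robot.observe();print(o['tool_pos'],o['tool_rot'])
E
```

```text
side body 994 ((array([485.8, 316. ]), array([62.1, 32.2]), 42.8), array([0.16262417, 0.25828002]))
side head 17 ((array([488.6, 343.8]), array([ 5.1, 14. ]), 54.2), array([0.27136748, 0.31915346]))
side carrier 687 ((array([497.9,  83.1]), array([110.4, 151.1]), 10.0), array([0.10114199, 0.11163219]))
top body 477 ((array([499.9, 296.2]), array([49.2, 61.7]), 87.6), array([0.16420846, 0.25915879]))
top head 233 ((array([501.6, 309.8]), array([60.9, 23.8]), 89.5), array([0.31561054, 0.34067643]))
top carrier 639 ((array([502.3,  84.8]), array([109.2, 149.7]), 9.8), array([0.10175101, 0.1140165 ]))
[0.50032919 0.30216819 0.30432859] [-3.14038164  0.3499867   1.68352893]
```

>>> move_arm:
  motion:
    - [0.11,0,0.31,0,0,0]
    - [0.23,0,0.63,0,0,0]
    - [0.34,0,0.94,0,0,0]
    - [0.34,0,0.94,0,0,0]

```text
time: 9.02
tool_pos: [0.4992, 0.3008, 0.2029]
tool_rot: [-3.136, 0.352, 1.684]
contact_force: [-0.1, -1.0, -1.8]
opening: 0.0238
grip_force: 35.8
```

>>> move_arm:
  motion:
    - [0.07,0,0.19,0,0,0]
    - [0.12,0,0.33,0,0,0]
    - [0.14,0,0.38,0,0,0]
    - [0.14,0,0.39,0,0,0]
    - [0.14,0,0.4,0,0,0]

```text
time: 9.65
tool_pos: [0.5004, 0.3026, 0.1635]
tool_rot: [3.14, 0.348, 1.683]
contact_force: [-0.1, -0.1, -2.0]
opening: 0.0238
grip_force: 35.8
```

>>> move_arm:
  motion:
    - [0.004,0,0.01,0,0,0]
    - [0.008,0,0.02,0,0,0]
    - [0.012,0,0.03,0,0,0]
    - [0.014,0,0.038,0,0,0]
    - [0.014,0,0.038,0,0,0]

```text
time: 10.28
tool_pos: [0.5001, 0.3025, 0.1603]
tool_rot: [3.14, 0.349, 1.683]
contact_force: [-2.6, 0.1, 6.8]
opening: 0.024
grip_force: 35.8
```

>>> move_arm:
  motion:
    - [0,0,0,0,0,0]
    - [0,0,0,0,0,0]
    - [0,0,0,0,0,0]
    - [0,0,0,0,0,0]
    - [0,0,0,0,0,0]
    - [0,0,0,0,0,0]
  fingers: 0.3

```text
time: 11.02
tool_pos: [0.5, 0.3024, 0.1588]
tool_rot: [-3.142, 0.349, 1.684]
contact_force: [-0.7, -0.9, -0.3]
opening: 0.0597
grip_force: 0.0
```

```bash
python3 to.py .56 -.20 .16 86 35; python3 - <<'E'
from m import *
for n in ['side','top']:
    c=grab(n); P=pts(c); np.savez('c_'+n+'2',**c)
    for t,a in dict(body=(None,None,.03,.14,(.4,.6,.2,.4)),head=((0,150,60),(6,255,255),.15,.22,(.4,.7,.2,.4)),lid=((5,120,60),(20,255,255),.02,.045,(.4,.7,-.36,-.14)),handle=((0,0,0),(180,255,75),.055,.08,(.5,.62,-.36,-.23))).items():
        p=sel(c,P,*a); print(n,t,len(p),len(p) and (rect(p),np.percentile(p[:,2],[2,98])))
E
```

```text
tcp [ 0.5592 -0.2108  0.1446] shift [-4.807  0.01   1.899] turn [ 0.0269 -0.0832  0.0517]
side body 569 ((array([482.7, 321.4]), array([59.3, 29.9]), 37.4), array([0.03252511, 0.13178997]))
side head 9 ((array([483.3, 344.5]), array([3.3, 2.1]), 29.8), array([0.16083915, 0.17750552]))
side lid 0 0
side handle 0 0
top body 406 ((array([499.8, 299.6]), array([55.7, 61.2]), 76.0), array([0.03462123, 0.12873437]))
top head 178 ((array([500.7, 307.6]), array([23.5, 58.6]), 7.4), array([0.17838468, 0.19743853]))
top lid 1208 ((array([ 563.3, -289.2]), array([145.3, 116.8]), 87.9), array([0.02631063, 0.04301909]))
top handle 90 ((array([ 563.4, -294.1]), array([99.1, 14.6]), 84.1), array([0.06284726, 0.07431094]))
```

>>> move_arm:
  motion:
    - [-0.1,0,-0.28,0,0,0]
    - [-0.22,0,-0.6,0,0,0]
    - [-0.34,0,-0.94,0,0,0]
    - [-0.34,0,-0.94,0,0,0]

```text
time: 11.62
tool_pos: [0.5011, 0.3033, 0.2619]
tool_rot: [3.135, 0.346, 1.682]
contact_force: [-0.2, 0.3, 0.2]
opening: 0.0596
grip_force: 0.0
```

>>> move_arm:
  motion:
    - [-0.42,0,0.15,0.014,-0.04,0.025]
    - [-0.85,0,0.31,0.027,-0.083,0.052]
    - [-0.85,0,0.31,0.027,-0.083,0.052]

```text
time: 12.0
tool_pos: [0.51, 0.2112, 0.2561]
tool_rot: [-3.136, 0.614, 1.501]
contact_force: [-0.0, 0.3, -0.4]
opening: 0.0598
grip_force: 0.0
```

>>> move_arm:
  motion:
    - [-0.36,0.1,0.25,0,0,0]
    - [-0.72,0.19,0.51,0,0,0]

```text
time: 12.25
tool_pos: [0.523, 0.1236, 0.2575]
tool_rot: [-3.141, 0.608, 1.503]
contact_force: [0.6, -0.4, -0.4]
opening: 0.0598
grip_force: 0.0
```

>>> move_arm:
  motion:
    - [-0.36,0.1,0.25,0,0,0]
    - [-0.72,0.19,0.51,0,0,0]

```text
time: 12.5
tool_pos: [0.5358, 0.0337, 0.2574]
tool_rot: [3.141, 0.608, 1.502]
contact_force: [0.0, 0.4, 0.8]
opening: 0.0596
grip_force: 0.0
```

>>> move_arm:
  motion:
    - [-0.36,0.1,0.25,0,0,0]
    - [-0.72,0.19,0.51,0,0,0]

```text
time: 12.75
tool_pos: [0.5486, -0.0557, 0.2569]
tool_rot: [3.141, 0.608, 1.502]
contact_force: [0.7, 0.7, -0.3]
opening: 0.0598
grip_force: 0.0
```

>>> move_arm:
  motion:
    - [-0.36,0.1,0.25,0,0,0]
    - [-0.72,0.19,0.51,0,0,0]
    - [-0.72,0.19,0.51,0,0,0]

```text
time: 13.12
tool_pos: [0.5609, -0.1465, 0.2563]
tool_rot: [3.141, 0.609, 1.497]
contact_force: [0.2, 0.4, 0.2]
opening: 0.0598
grip_force: 0.0
```

```bash
python3 to.py .5625 -.291 .12 84 35; python3 - <<'E'
from m import *
c=grab('wrist'); P=pts(c); np.savez('c_w2',**c); save(c,'w2')
for t,a in dict(lid=((5,120,60),(20,255,255),.02,.045,(.45,.7,-.4,-.14)),handle=((0,0,0),(180,255,80),.06,.08,(.5,.62,-.36,-.2)),deck=(None,None,.31,.345,(.3,.8,-.5,-.12))).items():
        p=sel(c,P,*a); print(t,len(p),len(p) and (rect(p),np.percentile(p[:,2],[2,98])))
o=robot.observe();print(o['tool_pos'],o['tool_rot'],o['qpos'].round(2))
E
```

```text
tcp [ 0.5614 -0.3017  0.1046] shift [-0.402  0.117  2.13 ] turn [ 0.0059 -0.0006  0.0081]
lid 5632 ((array([ 563.3, -294.4]), array([149.5, 116.6]), 85.0), array([0.02979517, 0.04176532]))
handle 164 ((array([ 559.2, -306.1]), array([66.7,  9.2]), 85.4), array([0.06792638, 0.07026338]))
deck 230 ((array([ 640.5, -130.4]), array([20.8,  2.2]), 87.2), array([0.32895122, 0.33157569]))
[ 0.56088367 -0.14497541  0.2562253 ] [3.14109225 0.60856742 1.49855371] [-0.07  0.46  1.43 -0.63  1.32  0.18]
```

View pics/w2.png

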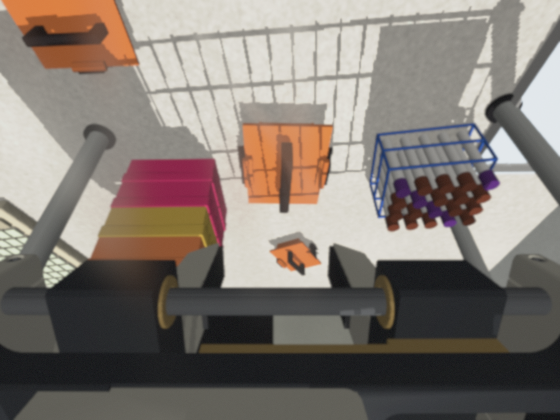

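The wrist view shows the lid clear at (287,163) with its handle from (286,140) to (285,210). The boxes are on the left, up to about column 225, and the rack is on the right from about column 370.

```bash
python3 to.py .562 -.291 .065 85 35;python3 to.py .562 -.235 .145 85 35; python3 - <<'E'
from m import *
c=load('w2');P=pts(c)
p=sel(c,P,None,None,.02,.2,(.3,.487,-.45,-.15)); print('boxes xmax',np.percentile(p[:,0],[50,95,99]),np.percentile(p[:,1],[1,99]))
p=sel(c,P,None,None,.02,.13,(.645,.8,-.45,-.15)); print('rack xmin',np.percentile(p[:,0],[1,5,50]),np.percentile(p[:,1],[1,99]))
E
```

```text
tcp [ 0.5611 -0.3017  0.0496] shift [-0.101  0.114  2.589] turn [ 0.0029 -0.0007  0.0039]
tcp [ 0.5611 -0.2457  0.1296] shift [-0.101  0.074  1.613] turn [ 0.0029 -0.0007  0.0039]
boxes xmax [0.37866267 0.45609002 0.4585016 ] [-0.38826633 -0.22952472]
rack xmin [0.69060665 0.69615438 0.74664693] [-0.36392987 -0.25922632]
```

>>> move_arm:
  motion:
    - [-0.02,0.03,0.5,0.003,0,0.004]
    - [-0.04,0.05,1,0.003,0,0.004]
    - [-0.04,0.05,1,0.003,0,0.004]

```text
time: 13.55
tool_pos: [0.5601, -0.2049, 0.1737]
tool_rot: [-3.134, 0.608, 1.488]
contact_force: [-0.2, 0.4, 0.6]
opening: 0.0595
grip_force: 0.0
```

>>> move_arm:
  motion:
    - [-0.02,0.02,0.4,0,0,0]
    - [-0.03,0.03,0.7,0,0,0]
    - [-0.04,0.04,1,0,0,0]
    - [-0.04,0.04,1,0,0,0]

```text
time: 14.05
tool_pos: [0.5606, -0.2652, 0.097]
tool_rot: [-3.14, 0.61, 1.486]
contact_force: [0.3, -0.2, 0.1]
opening: 0.0594
grip_force: 0.0
```

```bash
python3 to.py .562 -.291 .065 85 35; python3 - <<'E'
from m import *
c=grab('wrist'); P=pts(c); np.savez('c_w3',**c); save(c,'w3')
for t,a in dict(lid=((5,120,60),(20,255,255),.02,.045,(.45,.7,-.4,-.14)),handle=((0,0,0),(180,255,80),.055,.08,(.53,.6,-.36,-.23))).items():
        p=sel(c,P,*a); print(t,len(p),len(p) and (rect(p),np.percentile(p[:,2],[2,98])))
E
```

```text
tcp [ 0.5611 -0.3017  0.0496] shift [-0.027  0.037  0.597] turn [-0.0002 -0.0004  0.0006]
lid 18595 ((array([ 562.6, -295. ]), array([150.4, 119.7]), 84.7), array([0.0289745 , 0.04191108]))
handle 1633 ((array([ 562.5, -292.9]), array([100.5,  12.3]), 84.8), array([0.05628347, 0.06991344]))
```

View pics/w3.png

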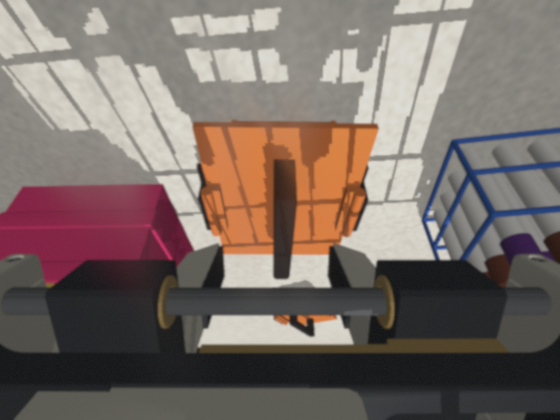

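The handle is centred between the fingers, running from (285,160) to (283,275). I'll move in and grip.

>>> move_arm:
  motion:
    - [-0.01,0.02,0.2,0,0,0]
    - [-0.02,0.03,0.4,0,0,0]
    - [-0.02,0.04,0.6,0,0,0]
    - [-0.02,0.04,0.6,0,0,0]

```text
time: 14.6
tool_pos: [0.56, -0.3032, 0.0471]
tool_rot: [-3.137, 0.609, 1.485]
contact_force: [-0.2, -0.6, 0.4]
opening: 0.0599
grip_force: 0.0
```

>>> move_arm:
  motion:
    - [0,0,0,0,0,0]
    - [0,0,0,0,0,0]
    - [0,0,0,0,0,0]
    - [0,0,0,0,0,0]
    - [0,0,0,0,0,0]
    - [0,0,0,0,0,0]
    - [0,0,0,0,0,0]
    - [0,0,0,0,0,0]
  fingers: -1
  newtons: 45

```text
time: 15.6
tool_pos: [0.5616, -0.3024, 0.0493]
tool_rot: [-3.142, 0.61, 1.485]
contact_force: [1.7, 1.5, 0.1]
opening: 0.0137
grip_force: 45.0
```

>>> move_arm:
  motion:
    - [-0.06,0,-0.08,0,0,0]
    - [-0.12,0,-0.16,0,0,0]
    - [-0.12,0,-0.16,0,0,0]

```text
time: 15.98
tool_pos: [0.5618, -0.3034, 0.0705]
tool_rot: [3.14, 0.611, 1.483]
contact_force: [-0.3, 0.4, -2.8]
opening: 0.0139
grip_force: 45.0
```

>>> move_arm:
  motion:
    - [0.2,-0.02,-0.14,0,0,0]
    - [0.4,-0.04,-0.28,0,0,0]
    - [0.6,-0.06,-0.42,0,0,0]
    - [0.82,-0.09,-0.57,0,0,0]

```text
time: 16.48
tool_pos: [0.5608, -0.2021, 0.0688]
tool_rot: [-3.141, 0.61, 1.484]
contact_force: [0.3, 1.0, -3.5]
opening: 0.0139
grip_force: 45.0
```

>>> move_arm:
  motion:
    - [0.2,-0.02,-0.14,0,0,0]
    - [0.4,-0.04,-0.28,0,0,0]
    - [0.6,-0.06,-0.42,0,0,0]
    - [0.82,-0.09,-0.57,0,0,0]
    - [0.82,-0.09,-0.57,0,0,0]

```text
time: 17.1
tool_pos: [0.5608, -0.1009, 0.0685]
tool_rot: [-3.141, 0.61, 1.487]
contact_force: [0.5, 0.0, -2.5]
opening: 0.0136
grip_force: 45.0
```

```bash
python3 - <<'E'
from m import *
o=robot.observe();print(o['tool_pos'],o['tool_rot'])
for n in ['side','top']:
    c=grab(n); P=pts(c); np.savez('c_'+n+'4',**c); save(c,n+'4')
    for t,a in dict(lid=((5,120,60),(20,255,255),.035,.08,(.45,.7,-.3,.05)),carrier=((100,100,30),(128,255,255),.1,.12,(.3,.7,-.05,.2))).items():
        p=sel(c,P,*a)
        if len(p)>20:
            A=np.c_[p[:,:2],np.ones(len(p))]; co=np.linalg.lstsq(A,p[:,2],rcond=None)[0]
            print(n,t,len(p),rect(p),np.percentile(p[:,2],[2,50,98]).round(4),'slope deg',np.degrees(co[:2]).round(2))
E
```

```text
[ 0.56083105 -0.10090095  0.0684527 ] [-3.14100794  0.60980765  1.48717544]
side lid 431 (array([555.3, -56.6]), array([128.6, 220.9]), 4.6) [0.0475 0.0509 0.0579] slope deg [-0.81  1.32]
side carrier 703 (array([497. ,  83.1]), array([108.7, 151.6]), 10.5) [0.1012 0.1084 0.1117] slope deg [-0.31  0.42]
top lid 981 (array([559. , -58.7]), array([132.4, 233.3]), 6.4) [0.0454 0.0522 0.0672] slope deg [0.41 3.72]
top carrier 185 (array([498.3,  40.3]), array([ 80.3, 106.9]), 86.3) [0.1039 0.1088 0.1147] slope deg [-0.21  0.54]
```

View pics/side4.png

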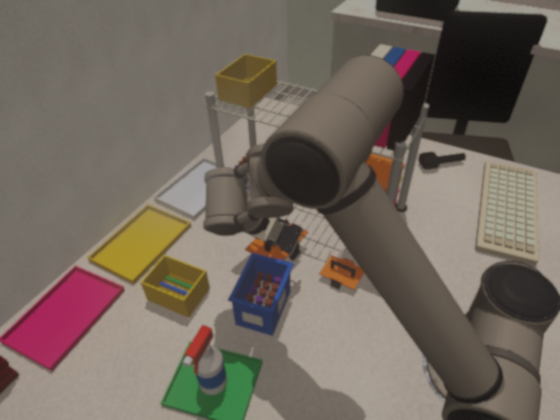

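The lid hangs level at (275,243) clear of the shelf, and the bottle stands in the green tray at (210,365). I'll raise the lid, yaw it to match the carrier, and look from the wrist.

>>> move_arm:
  motion:
    - [-0.19,0,-0.27,0,0,0]
    - [-0.38,0,-0.54,0,0,0]
    - [-0.57,0,-0.82,0,0,0]

```text
time: 17.58
tool_pos: [0.5603, -0.1035, 0.1694]
tool_rot: [-3.14, 0.61, 1.484]
contact_force: [0.4, -1.0, -2.3]
opening: 0.0136
grip_force: 45.0
```

>>> move_arm:
  motion:
    - [-0.15,-0.1,-0.2,-0.016,0,-0.023]
    - [-0.3,-0.2,-0.4,-0.032,0,-0.047]
    - [-0.3,-0.3,-0.4,-0.049,0,-0.07]
    - [-0.3,-0.3,-0.4,-0.049,0,-0.07]
    - [-0.3,-0.3,-0.4,-0.049,0,-0.07]

```text
time: 18.2
tool_pos: [0.531, -0.102, 0.2185]
tool_rot: [-3.141, 0.61, 1.751]
contact_force: [0.5, -0.9, -2.5]
opening: 0.0135
grip_force: 45.0
```

```bash
python3 - <<'E'
from m import *
o=robot.observe();print(o['tool_pos'],o['tool_rot'])
c=grab('wrist'); P=pts(c); np.savez('c_w5',**c); save(c,'w5')
for t,a in dict(lid=((5,120,60),(20,255,255),.17,.25,(.4,.7,-.25,.1)),carrier=((100,100,30),(128,255,255),.1,.12,(.3,.7,-.05,.2))).items():
    p=sel(c,P,*a)
    if len(p)>20:
        A=np.c_[p[:,:2],np.ones(len(p))]; co=np.linalg.lstsq(A,p[:,2],rcond=None)[0]
        print(t,len(p),rect(p),np.percentile(p[:,2],[2,50,98]).round(4),'slope deg',np.degrees(co[:2]).round(2))
E
```

```text
[ 0.53095962 -0.10195368  0.21845418] [-3.1414398   0.6102972   1.75051359]
lid 29556 (array([525.7, -75.9]), array([121.1, 112.3]), 10.0) [0.1979 0.2006 0.2121] slope deg [ 0.38 -1.64]
```

View pics/w5.png

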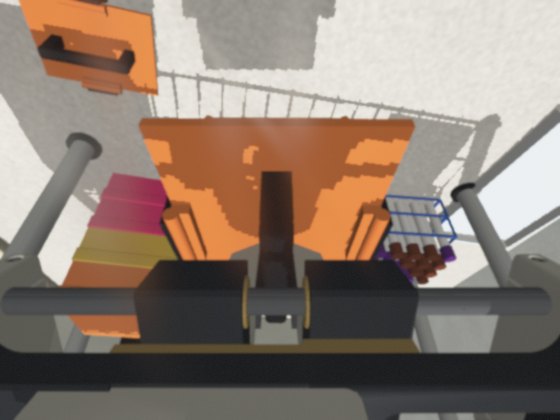

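The wrist view shows the lid plate from (142,122) to (412,122), gripped on its handle. The carrier is behind the camera and out of view. I'll measure the plate's centre and tilt, then compare it with the carrier measurement.

```bash
python3 - <<'E'
from m import *
c=load('w5');P=pts(c)
p=sel(c,P,(5,120,60),(20,255,255),.19,.206,(.4,.7,-.25,.1))
co=np.array([0,0,.2])
for _ in range(6):
    A=np.c_[p[:,:2],np.ones(len(p))]; co=np.linalg.lstsq(A,p[:,2],rcond=None)[0]; r=p[:,2]-A@co; p=p[np.abs(r)<max(.001,2*r.std())]
a=np.radians(100); u=np.array([np.cos(a),np.sin(a)]); v=np.array([np.sin(a),-np.cos(a)])
q=p[:,:2]
print(len(p),'slope along u,v deg',np.degrees([co[:2]@u,co[:2]@v]).round(2),'v range',np.percentile(q@v,[.5,99.5]).round(4),'u max',np.percentile(q@u,[99,99.8]).round(4))
vc=np.percentile(q@v,[.5,99.5]).mean(); uc=np.percentile(q@u,99.8)-.075
ce=uc*u+vc*v; print('plate centre',ce.round(4),'z',np.r_[ce,1]@co, rect(p))
T=T_tool(robot.observe()); g=T[:3,3]-T[:3,2]*robot.pinch_z; print('grasp',g.round(4))
# carrier estimates
for n in ['w1','top','side','side4']:
    c=load(n);P=pts(c);p=sel(c,P,(100,100,30),(128,255,255),.1,.12,(.3,.7,-.02,.2)); print(n,rect(p))
E
```

```text
23793 slope along u,v deg [0.06 0.11] v range [0.4504 0.5589] u max [-0.1109 -0.1104]
plate centre [ 0.5292 -0.095 ] z 0.20045236101747346 (array([525.9, -75.9]), array([119.6, 112.3]), 9.9)
grasp [ 0.5292 -0.0912  0.2337]
w1 (array([500.6,  83.5]), array([108.1, 148.4]), 9.9)
top (array([502.5,  84.4]), array([109.5, 149.6]), 10.2)
side (array([497.7,  82.7]), array([109.2, 151.9]), 9.9)
side4 (array([497. ,  83.1]), array([108.7, 151.6]), 10.5)
```

>>> move_arm:
  motion:
    - [0.25,0.01,-0.17,0,0,0]
    - [0.5,0.01,-0.35,0,0,0]
    - [0.74,0.02,-0.52,0,0,0]

```text
time: 18.62
tool_pos: [0.5167, -0.0112, 0.2182]
tool_rot: [-3.14, 0.61, 1.752]
contact_force: [1.3, 0.3, -2.4]
opening: 0.0134
grip_force: 45.0
```

>>> move_arm:
  motion:
    - [0.25,0.01,-0.17,0,0,0]
    - [0.5,0.01,-0.35,0,0,0]
    - [0.74,0.02,-0.52,0,0,0]
    - [0.74,0.02,-0.52,0,0,0]

```text
time: 19.12
tool_pos: [0.5025, 0.0791, 0.2182]
tool_rot: [-3.141, 0.61, 1.755]
contact_force: [0.2, 0.3, -3.1]
opening: 0.0133
grip_force: 45.0
```

>>> move_arm:
  motion:
    - [0.12,0,0.16,0,0,0]
    - [0.24,0,0.34,0,0,0]
    - [0.28,0,0.4,0,0,0]
    - [0.28,0,0.4,0,0,0]

```text
time: 19.62
tool_pos: [0.5021, 0.0768, 0.1698]
tool_rot: [-3.14, 0.611, 1.753]
contact_force: [0.9, -0.0, -3.2]
opening: 0.0134
grip_force: 45.0
```

```bash
python3 - <<'E'
from m import *
T=T_tool(robot.observe()); g=T[:3,3]-T[:3,2]*robot.pinch_z; print('grasp',g.round(4),'lid centre est',(g+[.0003,-.0033,-.0012]).round(4))
a=np.radians(100); u=np.array([np.cos(a),np.sin(a)]); v=np.array([np.sin(a),-np.cos(a)])
for n in ['side','top']:
    c=grab(n); P=pts(c); np.savez('c_'+n+'6',**c); save(c,n+'6')
    for t,b in dict(lid=((5,120,60),(20,255,255),.135,.156,(.4,.65,-.05,.22)),carrier=((100,100,30),(128,255,255),.095,.12,(.3,.7,-.05,.2))).items():
        p=sel(c,P,*b); q=p[:,:2]
        if len(p)>20: print(n,t,len(p),rect(p),'u',np.percentile(q@u,[.5,99.5]).round(4),'v',np.percentile(q@v,[.5,99.5]).round(4),'z',np.median(p[:,2]).round(4))
E
```

```text
grasp [0.5001 0.0874 0.1852] lid centre est [0.5004 0.0841 0.184 ]
side lid 818 (array([489.8, 128. ]), array([109.8,  58.3]), 9.4) u [0.014  0.0701] v [0.4509 0.5567] z 0.1523
side carrier 281 (array([478.9, 140. ]), array([118.1,  59.7]), 33.1) u [0.0067 0.0707] v [0.451  0.5577] z 0.1086
top lid 936 (array([502.7,  82.2]), array([108.3, 143. ]), 10.3) u [-0.0773  0.0464] v [0.4565 0.563 ] z 0.1529
top carrier 36 (array([513.1,  12. ]), array([104.7,   5.6]), 7.7) u [-0.0785 -0.0731] v [0.4555 0.5593] z 0.108
```

View pics/side6.png

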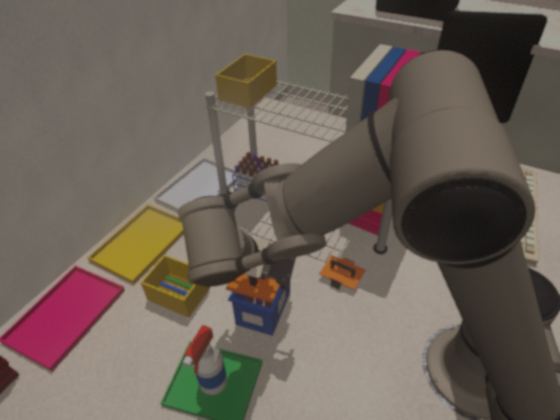

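The lid is over the carrier at (262,290). In each camera its edges agree with the carrier rim to about 1 mm, so I'll lower it slowly.

>>> move_arm:
  motion:
    - [0.03,0,0.04,0,0,0]
    - [0.06,0,0.08,0,0,0]
    - [0.09,0,0.12,0,0,0]
    - [0.115,0,0.165,0,0,0]
    - [0.115,0,0.165,0,0,0]

```text
time: 20.35
tool_pos: [0.5019, 0.0773, 0.1496]
tool_rot: [-3.141, 0.61, 1.754]
contact_force: [-0.2, 0.5, -4.0]
opening: 0.0134
grip_force: 45.0
```

>>> move_arm:
  motion:
    - [0.012,0,0.016,0,0,0]
    - [0.023,0,0.033,0,0,0]
    - [0.035,0,0.049,0,0,0]
    - [0.035,0,0.049,0,0,0]

```text
time: 20.85
tool_pos: [0.5021, 0.0772, 0.1444]
tool_rot: [3.141, 0.611, 1.753]
contact_force: [0.5, -0.6, 5.1]
opening: 0.0135
grip_force: 45.0
```

>>> move_arm:
  motion:
    - [0.012,0,0.016,0,0,0]
    - [0.023,0,0.033,0,0,0]
    - [0.023,0,0.033,0,0,0]
    - [0.023,0,0.033,0,0,0]

```text
time: 21.35
tool_pos: [0.502, 0.0772, 0.1402]
tool_rot: [3.141, 0.61, 1.753]
contact_force: [0.2, -1.2, 2.7]
opening: 0.0137
grip_force: 45.0
```

>>> move_arm:
  motion:
    - [0.012,0,0.016,0,0,0]
    - [0.023,0,0.033,0,0,0]
    - [0.023,0,0.033,0,0,0]
    - [0.023,0,0.033,0,0,0]

```text
time: 21.85
tool_pos: [0.5015, 0.0775, 0.1351]
tool_rot: [-3.14, 0.609, 1.754]
contact_force: [0.4, 0.1, -4.9]
opening: 0.0137
grip_force: 45.0
```

>>> move_arm:
  motion:
    - [0.009,0,0.012,0,0,0]
    - [0.017,0,0.025,0,0,0]
    - [0.017,0,0.025,0,0,0]
    - [0.017,0,0.025,0,0,0]

```text
time: 22.35
tool_pos: [0.5015, 0.0772, 0.1328]
tool_rot: [-3.14, 0.61, 1.753]
contact_force: [0.5, 0.1, -2.2]
opening: 0.0138
grip_force: 45.0
```

>>> move_arm:
  motion:
    - [0.006,0,0.008,0,0,0]
    - [0.012,0,0.017,0,0,0]
    - [0.017,0,0.025,0,0,0]
    - [0.017,0,0.025,0,0,0]

```text
time: 22.85
tool_pos: [0.5018, 0.0773, 0.1314]
tool_rot: [3.141, 0.611, 1.752]
contact_force: [-4.8, 2.6, 7.9]
opening: 0.0137
grip_force: 45.0
```

>>> move_arm:
  motion:
    - [0.006,0,0.008,0,0,0]
    - [0.012,0,0.016,0,0,0]
    - [0.012,0,0.016,0,0,0]

```text
time: 23.22
tool_pos: [0.5019, 0.0773, 0.1313]
tool_rot: [3.139, 0.613, 1.751]
contact_force: [-9.5, 5.1, 21.8]
opening: 0.0135
grip_force: 45.0
```

```bash
python3 - <<'E'
from m import *
a=np.radians(100); u=np.array([np.cos(a),np.sin(a)]); v=np.array([np.sin(a),-np.cos(a)])
for n in ['side','top']:
    c=grab(n); P=pts(c); save(c,n+'7')
    for t,b in dict(lid=((5,120,60),(20,255,255),.1,.123,(.4,.65,-.05,.22))).items():
        p=sel(c,P,*b); q=p[:,:2]; A=np.c_[q@u,q@v,np.ones(len(p))]; co=np.linalg.lstsq(A,p[:,2],rcond=None)[0]
        print(n,t,len(p),rect(p),'z',np.percentile(p[:,2],[5,50,95]).round(4),'slope',np.degrees(co[:2]).round(2))
E
```

```text
side lid 667 (array([486.2, 131. ]), array([104.9,  55.5]), 11.6) z [0.1114 0.114  0.1165] slope [ 0.07 -0.1 ]
top lid 1097 (array([503.8,  81.2]), array([118.9, 142.5]), 13.2) z [0.1098 0.1144 0.1206] slope [0.91 0.27]
```

>>> move_arm:
  motion:
    - [-0.012,0,-0.018,0,0,0]
    - [-0.017,0,-0.025,0,0,0]
    - [-0.017,0,-0.025,0,0,0]

```text
time: 23.7
tool_pos: [0.5019, 0.0774, 0.1313]
tool_rot: [3.141, 0.61, 1.753]
contact_force: [-2.6, 2.4, 5.9]
opening: 0.0135
grip_force: 45.0
```

>>> move_arm:
  motion:
    - [0,0,0,0,0,0]
    - [0,0,0,0,0,0]
    - [0,0,0,0,0,0]
    - [0,0,0,0,0,0]
    - [0,0,0,0,0,0]
  fingers: -0.1

```text
time: 24.32
tool_pos: [0.5018, 0.0773, 0.1308]
tool_rot: [-3.141, 0.61, 1.753]
contact_force: [0.1, -0.1, 0.9]
opening: 0.0415
grip_force: 0.0
```

>>> move_arm:
  motion:
    - [0,0,-0.2,0,0,0]
    - [0,0,-0.5,0,0,0]
    - [0,0,-1,0,0,0]
    - [0,0,-1,0,0,0]

```text
time: 24.82
tool_pos: [0.4927, 0.1358, 0.2156]
tool_rot: [3.134, 0.608, 1.751]
contact_force: [0.9, 0.5, -1.1]
opening: 0.0413
grip_force: 0.0
```

>>> move_arm:
  motion:
    - [-0.3,0,-0.5,0,0,0]
    - [-0.6,0,-1,0,0,0]
    - [-0.6,0,-1,0,0,0]

```text
time: 25.2
tool_pos: [0.4913, 0.142, 0.3329]
tool_rot: [3.132, 0.609, 1.747]
contact_force: [-0.0, 0.0, -0.3]
opening: 0.0415
grip_force: 0.0
```

```bash
python3 - <<'E'
from m import *
a=np.radians(100); u=np.array([np.cos(a),np.sin(a)]); v=np.array([np.sin(a),-np.cos(a)])
for n in ['wrist','side','top']:
    c=grab(n); P=pts(c); save(c,n+'8')
    for t,b in dict(plate=((5,120,60),(20,255,255),.105,.119,(.4,.65,-.05,.22)),clips=((5,120,60),(20,255,255),.119,.14,(.4,.65,-.05,.22)),head=((0,150,60),(6,255,255),.17,.22,(.4,.7,.2,.4)),bin=(None,None,.05,.09,(.6,.9,.0,.25)),tray=((50,80,20),(80,255,255),-.01,.02,(.35,.7,.15,.5))).items():
        p=sel(c,P,*b)
        if len(p)<20: continue
        q=p[:,:2]; A=np.c_[q@u,q@v,np.ones(len(p))]; co=np.linalg.lstsq(A,p[:,2],rcond=None)[0]
        print(n,t,len(p),rect(p),'z',np.percentile(p[:,2],[5,50,95]).round(4),'slope',np.degrees(co[:2]).round(2))
im=[cv2.imread(f'pics/{n}8.png') for n in ['wrist','side']]
b=cv2.resize(im[1][230:420,140:340],None,fx=2,fy=2,interpolation=2)
cv2.imwrite('pics/final.png',np.hstack([cv2.resize(im[0],(400,300)),b[:300]]))
E
```

```text
wrist plate 9187 (array([502.2,  85.5]), array([115.1, 149.8]), 10.4) z [0.1121 0.1132 0.1145] slope [-0.08  0.01]
wrist clips 810 (array([498. ,  96.4]), array([116.7,  77.1]), 10.0) z [0.1193 0.1229 0.1252] slope [ 3.29 -0.06]
wrist bin 4899 (array([718. , 152.9]), array([132.5, 101.9]), 3.8) z [0.0517 0.0662 0.074 ] slope [ 0.77 -0.19]
side plate 1960 (array([496.6,  83.3]), array([113.6, 152.7]), 10.1) z [0.1113 0.1138 0.1166] slope [-0.01  0.04]
side clips 233 (array([496.2,  84.1]), array([124.3,  90.2]), 34.7) z [0.1195 0.123  0.1309] slope [-0.01  0.06]
side head 346 (array([495.3, 314.4]), array([21.9, 64.2]), 6.2) z [0.1891 0.1924 0.1945] slope [-1.06  5.76]
side bin 973 (array([715.1, 151.8]), array([134.3, 103.6]), 4.0) z [0.0519 0.0659 0.075 ] slope [-0.12 -0.11]
side tray 3772 (array([494.6, 305.8]), array([179.5, 151. ]), 13.3) z [-0.      0.0029  0.0125] slope [ 0.16 -0.04]
top plate 1717 (array([504.2,  85.8]), array([114.4, 150.3]), 10.3) z [0.1098 0.1141 0.118 ] slope [0.03 0.34]
top clips 217 (array([502.7,  84.2]), array([117.9, 145.5]), 11.7) z [0.1191 0.1223 0.1284] slope [-0.07 -0.17]
top bin 465 (array([719.8, 154.5]), array([135.2, 100.8]), 3.7) z [0.0523 0.0706 0.0779] slope [-0.34 -0.33]
top tray 717 (array([501. , 306.2]), array([182.3, 150. ]), 13.5) z [-0.0013  0.0042  0.0151] slope [-0.25  0.57]
```

View pics/final.png

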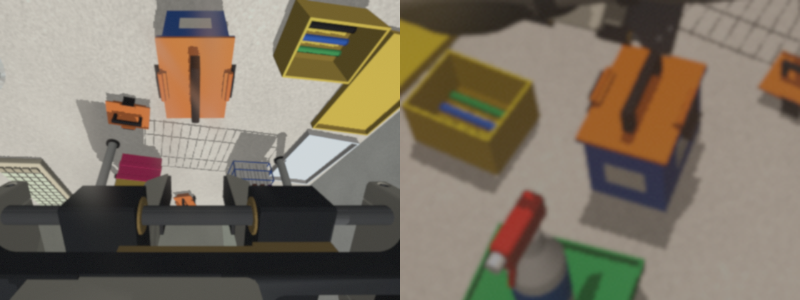

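The picture shows the lid flat on the carrier at (195,70) and (645,110), with both clips lying symmetrically. The bottle stands upright in the tray and the robot is clear of everything, so I'm handing in.

```bash
python3 -c "
from cell import robot
print(robot.hand_in())"
```

```text
the job is handed in; nothing more can be done
None
```

The job is handed in, with no verdict shown yet: the bottle stands upright in the green tray, and the large lid sits level and fully home on the carrier with both clips apparently snapped (push force dropped away, cameras agree).

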